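# Stand the green file in the wire machine's tool cup

### The arm

A 7-joint arm with a two-finger parallel gripper is mounted at the origin on the work surface. World frame = base frame: x ahead of the robot, y to its left, z up, the work surface at z = 0. Lengths are in m, angles in rad, forces in N, time in s.
With the tool pointing down it reaches from about 0.4 to 0.85 m from the base axis. Payload 10.4 kg.
Tool frame: the origin (TCP) lies midway between the tips of the shut fingers; the grasp point (between the pads) lies 19 mm behind it; z points along the fingers, y is the direction in which the jaws open and shut (so a half turn about z gives the same grasp; the last joint's range is limited). The gripper opens to 87 mm and grips with 3 to 60 N. Pads are 19 mm wide; open, the fingers measure 117 mm over their backs; the gripper's body (75 mm by 190 mm) begins 51 mm behind the grasp point.
Start: joints at [1.224, 0.332, -0.065, 1.46, 0.022, 1.35, -0.088], TCP at [0.199, -0.593, 0.223] pointing down, gripper open.
Joint ranges: [-2.6, 2.6], [-0.5, 2.12], [-1.47, 1.34], [0.16, 2.42], [-1.27, 4.41], [0.06, 2.06], [-2.6, 2.6]. Speed limits (rad/s): [2.22, 2.22, 2.79, 2.79, 3.14, 3.14, 3.14].

### API

Orientations are given as a unit quaternion [x, y, z, w].
In Python, from bench import r gives the robot as it stands.
- The arm moves only by the tool step_arm, never from a script. Its argument "increments" is a list of rows, each a list of 2 entries, a list of its own where there are three numbers: the shift along the tool's x, y, z in m, then the turn, a rotation vector about the tool's x, y, z in rad. A call has 1 to 5 rows; each row is the pose to reach, as a shift and turn from the pose measured when the call began, along the tool's axes at that moment; what a row does not reach only later rows make up. A row lasts 1/10 s, in which the tool goes at most 50 mm and 8.59 degrees, less where a joint would pass 70% of its speed; a pose out of reach is approached as far as the arm can. A call with a gripper value outside its range is refused whole. "hand" is the closure, from -1 (fully open) to 1 (shut), so that 0 is half open, set as the call begins (left out, the last holds). The fingers move at their own pace and stop on an object; "grip_force" is the grip in N (left out, the last holds). Time passes only in rows, so rows that repeat a pose let the fingers close. It gives the time, the measured TCP pose, the force and the opening at its end, in the units of the state.
- r.read_state(): the state, without advancing time (a new reading comes with each control period).
- r.camera(name): name is "scene" or "top" or "wrist"; returns a dict with "pixels" (400x640x3 uint8, blue, green, red), "camera_matrix" (3x3 intrinsics, pixels), "extrinsics" (4x4, takes a point from camera to world coordinates). Camera axes: x right, y up, looking along -z (the intrinsics and any distortion apply to the point x, -y, -z); pixel columns grow to the right and rows downward; lengths in m; the calibration is good to about 2 mm. A picture is of the moment at which its call begins. There is no depth.
- r.close_job(): hands the job in, once; it reports no verdict.
The state is a dict: "time": time; "joint_positions": joint angles; "joint_vel": joint speeds; "joint_torque": joint torques, N m; "ee_pos": TCP position; "eef_rot": TCP orientation; "ft_force": force on the tool from outside, world axes, zero at the start; "torque": the same for the moment, N m; "width": finger opening in m.
Only numpy, scipy, OpenCV 4.12 (cv2) and the standard library are available. Lean on these libraries where they do the work, as an engineer would, in place of code of your own. Each camera call takes 0.05 s, during which the arm holds its last target.

### The job

Take the green-handled round file out of the tool block and lower it, blade first, into the deep blue tool cup, letting go only when its tip is nearly at the bottom, so that it is left leaning against the side of the rim with the yellow tab. Leave the orange-handled and white-handled tools standing in the block.

Things in the scene. Friction and masses are not known exactly. Their poses are not given: they have to be found in the camera images.
- file_handle (a point): Round file, GREEN handle, upright, tip down, 38 mm deep in a 14 mm hole of a fixed steel block (56 x 210 x 45 mm high). Point: centre of the handle (18 mm diameter, 50 mm long); z runs along the file, tip to handle. Dark blade below it: 9 mm diameter, 105 mm long. Whole file 155 mm, 70 g, balances 75 mm above the tip. Handle tops 162 mm above the table.
- file_tip (a point): Tip of the green file's blade: bottom end, on its axis, 130 mm from the handle centre.
- cup: Deep blue cup fixed to the table. Origin: on the table, on its axis. Rim 90 mm high, inner diameter 56, wall 4, inner floor 5 mm above the table; foot disc 88 mm wide. A yellow tab (24 wide, 30 high, flush with the rim) sticks out 17 mm towards the cup's +x: the side to lean on. A file let go tilted tips on that way, its tip sliding to the opposite wall, and rests about 30 degrees from upright.
- driver_handle (a point): Bystander of the same shape and size with an ORANGE handle, in the same block: centre of its handle. The three tools stand in one row along the block, 75 mm apart, in any order.
- punch_handle (a point): Bystander of the same shape and size with a WHITE handle, in the same block and row: centre of its handle.
Not all that is in view belongs to the job. Of the things that look like the cup, the middle-sized one is meant.

How it is judged:
On the way:
1. the file is lowered into the cup while held: its tip is inside the cup, at most 40 mm above the table, with the grasp point still within 50 mm of the handle's centre (height (world z) of file_tip below 0.04 m and horizontal distance between file_tip and cup below 0.03 m and distance between the grasp point and file_handle below 0.05 m), for 0.1 s.
At the end, for the whole second after the job is handed in: File let go, its tip under 20 mm above the table and within 30 mm of the cup's axis; handle centre over 26 mm from the cup's axis towards the tab and within 28 mm sideways of the tab's direction; the other two handles within 30 mm of where they began (z of file_tip in the frame of cup below 0.02 m and horizontal distance between file_tip and cup below 0.03 m and x of file_handle in the frame of cup above 0.026 m and y of file_handle in the frame of cup between -0.028 and 0.028 m and distance of each of driver_handle, punch_handle from where it was at the start of the episode below 0.03 m); the robot touches nothing.
It fails at once if the orange-handled or white-handled tool is pulled out or knocked over (handle more than 30 mm from its start) (distance of any of driver_handle, punch_handle from where it was at the start of the episode above 0.03 m).
It also fails if it takes over 43 s, if anything falls off the work surface, if the arm or the gripper's body presses on something with over 40 N, if the wrist force passes 120 N, or if a joint passes its speed limit or range.

## Working session

There is one attempt and no reset: what is moved stays moved. The work goes in short steps, Python scripts to look and compute and a tool call to move; the robot and the scene stay as the last step left them, time stands still between calls to the robot, and variables do not carry over. Pictures are saved under pics/ and viewed, and the job is handed in when it is done.

Besides the shell and the picture viewer there is one more tool, called after "Call:" as a command line: name --argument value ..., lists and objects as JSON in quotes. step_arm: Moves the arm, as the interface text tells. Its arguments: {"type":"object","properties":{"increments":{"type":"array"},"hand":{"type":"number"},"grip_force":{"type":"number"}},"required":["increments"]}

```bash
mkdir -p pics; ls; python3 - <<'E'
from bench import r
import cv2,numpy as np
s=r.read_state();print({k:np.round(v,3) for k,v in s.items()})
for n in("scene","top","wrist"):
    c=r.camera(n);cv2.imwrite(f"pics/{n}0.png",c["pixels"]);np.savez(f"pics/{n}0.npz",**c);print(n,np.round(c["camera_matrix"],1).tolist(),np.round(c["extrinsics"],3).tolist(),c.keys())
E
```

```text
pics
{'time': np.float64(0.0), 'joint_positions': array([ 1.224,  0.333, -0.065,  1.461,  0.022,  1.35 , -0.088]), 'joint_vel': array([ 0.   , -0.   ,  0.   ,  0.001,  0.001, -0.001, -0.002]), 'joint_torque': array([ 1.0000e-03, -6.2327e+01,  2.5000e-02, -3.8990e+01, -6.1000e-02,
        4.0000e-02,  0.0000e+00]), 'ee_pos': array([ 0.199, -0.592,  0.222]), 'eef_rot': array([ 0.987,  0.161, -0.   , -0.001]), 'ft_force': array([-1.115, -0.045, -0.335]), 'torque': array([ 0.002, -0.015,  0.032]), 'width': np.float64(0.087)}
scene [[417.1, 0.0, 327.7], [0.0, 417.1, 201.9], [0.0, 0.0, 1.0]] [[-0.145, -0.626, 0.766, 1.21], [0.989, -0.092, 0.112, 0.031], [0.0, 0.774, 0.633, 0.651], [0.0, 0.0, 0.0, 1.0]] dict_keys(['pixels', 'camera_matrix', 'extrinsics'])
top [[385.8, 0.0, 318.7], [0.0, 385.8, 196.8], [0.0, 0.0, 1.0]] [[0.016, 0.994, -0.105, 0.44], [-1.0, 0.014, -0.011, -0.053], [-0.01, 0.105, 0.994, 1.073], [0.0, 0.0, 0.0, 1.0]] dict_keys(['pixels', 'camera_matrix', 'extrinsics'])
wrist [[314.6, 0.0, 322.4], [0.0, 314.6, 203.3], [0.0, 0.0, 1.0]] [[0.319, 0.91, 0.266, 0.271], [-0.948, 0.306, 0.089, -0.567], [-0.001, -0.28, 0.96, 0.383], [0.0, 0.0, 0.0, 1.0]] dict_keys(['pixels', 'camera_matrix', 'extrinsics'])
```

View pics/scene0.png

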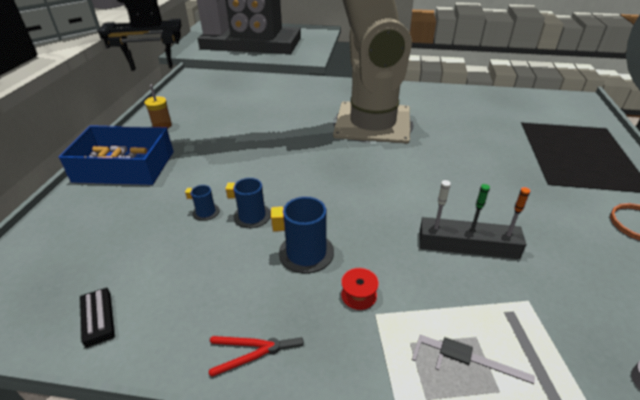

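View pics/top0.png

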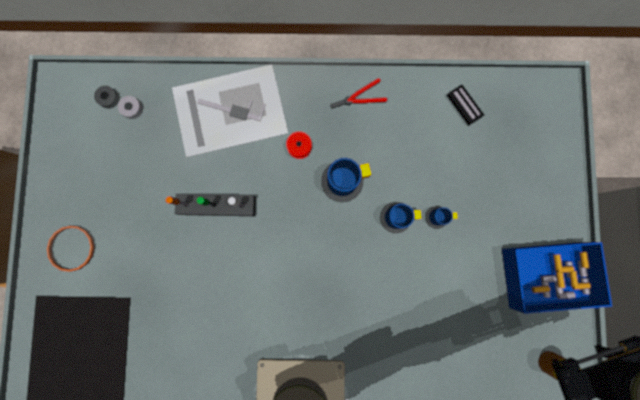

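View pics/wrist0.png

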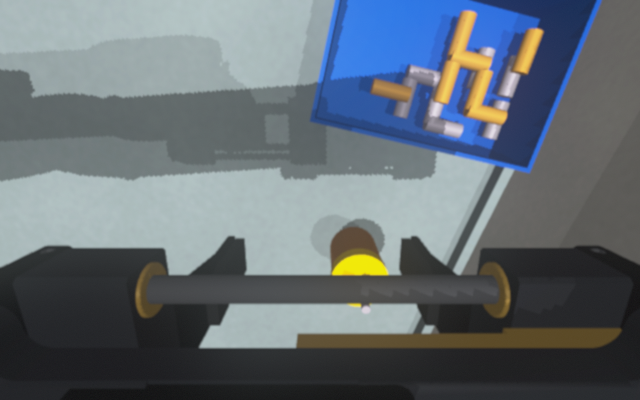

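Cup candidates in the top view are large (345,177), mid (399,215) and small (440,215). In the scene view they are (306,232), (248,200) and (203,202). The middle-sized one, top (399,215), should be meant, and I'll check it by its size. The green handle is the middle tool at top (201,201), scene (483,195).

```bash
cat > h.py <<'E'
import cv2,numpy as np
def ray(c,u,v):
    K=c["camera_matrix"];E=c["extrinsics"]
    d=E[:3,:3]@np.array([(u-K[0,2])/K[0,0],-(v-K[1,2])/K[1,1],-1.]);return E[:3,3],d/np.linalg.norm(d)
def plane(c,u,v,z):
    o,d=ray(c,u,v);return o+d*(z-o[2])/d[2]
def tri(a,b):
    A=np.zeros((3,3));B=np.zeros(3)
    for o,d in(a,b):
        P=np.eye(3)-np.outer(d,d);A+=P;B+=P@o
    x=np.linalg.solve(A,B);return x,[np.linalg.norm((np.eye(3)-np.outer(d,d))@(x-o)) for o,d in(a,b)]
def blobs(c,lo,hi,amin=8):
    m=cv2.inRange(cv2.cvtColor(c["pixels"],cv2.COLOR_BGR2HSV),np.array(lo),np.array(hi))
    n,l,s,ce=cv2.connectedComponentsWithStats(m)
    return [(np.round(ce[i],1),s[i].tolist(),l==i) for i in range(1,n) if s[i][4]>=amin]
E
python3 - <<'E'
from h import *
S=dict(np.load("pics/scene0.npz"));T=dict(np.load("pics/top0.npz"))
for nm,lo,hi in(("green",(50,120,60),(75,255,255)),("orange",(5,170,120),(15,255,255)),("yellow",(22,150,120),(32,255,255)),("blue",(100,120,30),(118,255,255))):
    for k,c in(("S",S),("T",T)):
        print(nm,k,[(b[0].tolist(),b[1]) for b in blobs(c,lo,hi)])
a=cv2.resize(S["pixels"][165:265,180:340],None,fx=5,fy=5,interpolation=cv2.INTER_CUBIC)
b=cv2.resize(T["pixels"][150:240,150:310],None,fx=5,fy=5,interpolation=cv2.INTER_CUBIC)
c=cv2.resize(T["pixels"][150:240,310:470],None,fx=5,fy=5,interpolation=cv2.INTER_CUBIC)
cv2.imwrite("pics/a.png",a);cv2.imwrite("pics/c.png",c);cv2.imwrite("pics/b.png",b)
E
```

```text
green S [([484.7, 187.2], [481, 184, 8, 7, 41]), ([482.5, 197.6], [480, 193, 7, 10, 46])]
green T [([200.3, 200.1], [197, 197, 8, 8, 50])]
orange S [([525.0, 190.2], [521, 188, 9, 6, 36])]
orange T [([168.9, 199.6], [166, 197, 7, 6, 25])]
yellow S [([154.5, 101.1], [144, 97, 22, 9, 153]), ([229.6, 186.2], [226, 183, 8, 8, 47]), ([187.9, 190.8], [186, 188, 5, 6, 22]), ([276.4, 212.4], [271, 207, 12, 12, 128])]
yellow T [([365.2, 169.9], [360, 163, 11, 15, 114]), ([417.3, 213.9], [414, 210, 7, 9, 56]), ([454.5, 215.5], [453, 213, 4, 6, 24])]
blue S [([117.4, 155.6], [59, 126, 114, 59, 4808]), ([109.3, 152.8], [107, 151, 5, 4, 12]), ([249.6, 200.4], [235, 179, 30, 45, 1072]), ([202.9, 201.0], [192, 186, 23, 31, 529]), ([305.2, 230.5], [284, 197, 42, 69, 2495])]
blue T [([343.3, 176.1], [327, 158, 34, 38, 998]), ([399.3, 215.9], [385, 203, 29, 26, 552]), ([440.5, 216.0], [430, 208, 22, 17, 307]), ([554.0, 277.1], [502, 241, 110, 73, 5204])]
```

View pics/b.png

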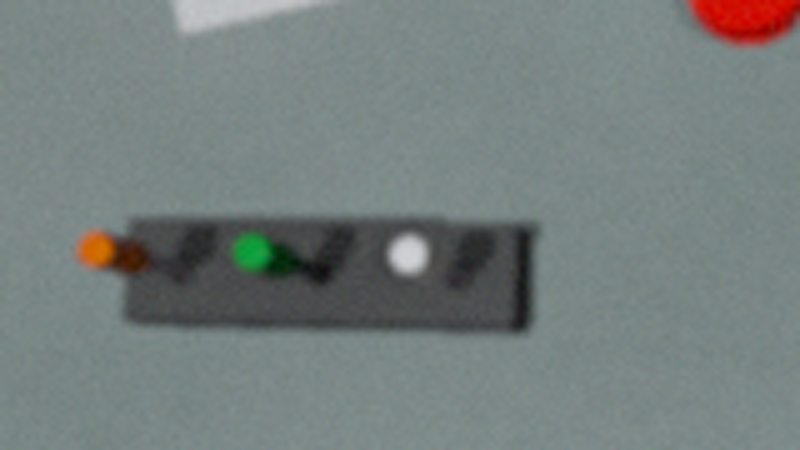

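View pics/c.png

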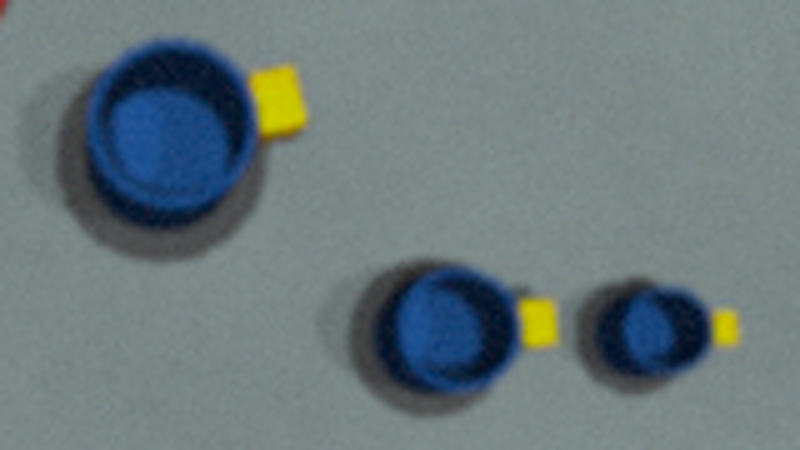

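View pics/a.png

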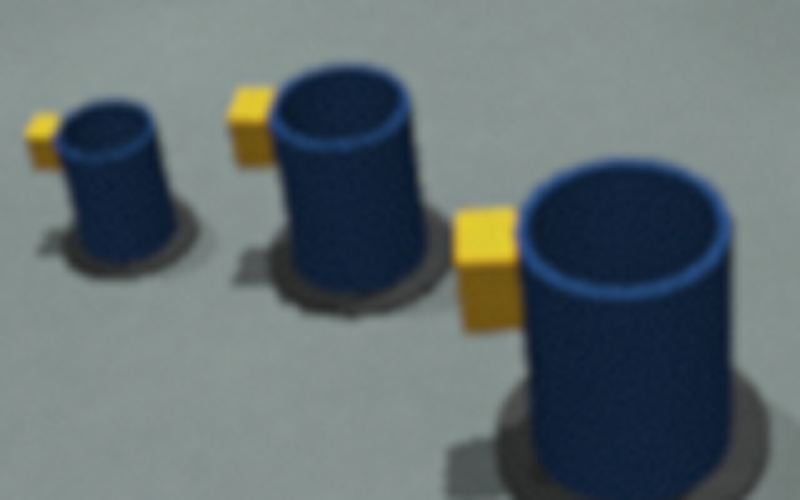

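```bash
python3 - <<'E'
from h import *
S=dict(np.load("pics/scene0.npz"));T=dict(np.load("pics/top0.npz"))
# rims: bright-blue ring blob outline in top: fit circle
print("cup rim tri",tri(ray(T,400.6,215.6),ray(S,247.8,186.2)), plane(T,400.6,215.6,.09),plane(S,247.8,186.2,.09))
print("tab top-plane",plane(T,417.3,213.9,.09))
b=blobs(T,(100,120,30),(118,255,255))
print("size large/mid/small rim mm",[p*0.98/385.8*1000 for p in(34,26,17)])
print("green",plane(T,200.1,200.1,.162),"orange",plane(T,168.9,199.6,.162),"white",plane(T,150+81.2,150+50.6,.162))
print("green tri",tri(ray(T,200.1,200.1),ray(S,484.9,185.5)))
for z,u,v in((.162,484.9,185.5),):print(plane(S,u,v,z))
g=cv2.resize(S["pixels"][170:260,410:540],None,fx=6,fy=6,interpolation=cv2.INTER_CUBIC);cv2.imwrite("pics/g.png",g)
E
```

```text
cup rim tri (array([ 0.49891905, -0.25255343,  0.087893  ]), [np.float64(0.0011383730341052863), np.float64(0.00113837303410527)]) [ 0.49852864 -0.2509968   0.09      ] [ 0.50153314 -0.25269203  0.09      ]
tab top-plane [ 0.50349403 -0.29343366  0.09      ]
size large/mid/small rim mm [86.36599274235355, 66.04458268532919, 43.18299637117678]
green [0.52398665 0.23953908 0.162     ] orange [0.52409367 0.31416658 0.162     ] white [0.52387635 0.1652902  0.162     ]
green tri (array([0.52394684, 0.2394691 , 0.16252769]), [np.float64(9.491195475085363e-05), np.float64(9.491195475095164e-05)])
[0.52317132 0.23979684 0.162     ]
```

View pics/g.png

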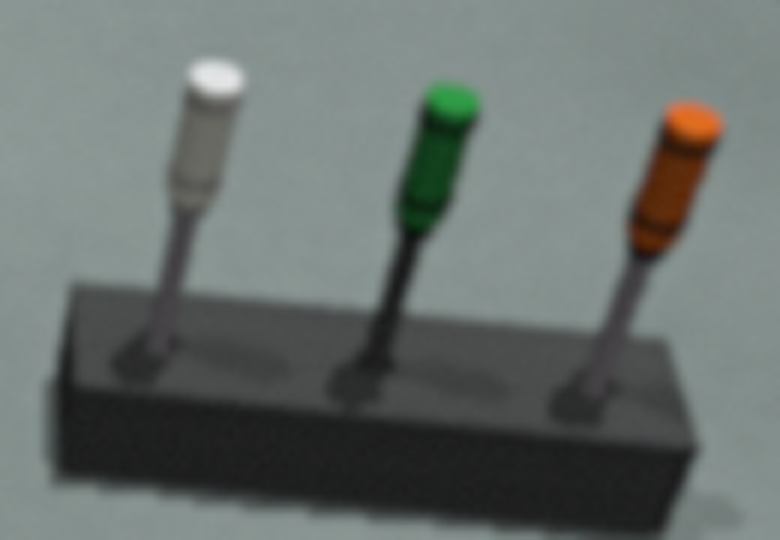

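The middle cup's rim measures 66 mm (64 expected), the others 86 and 43 mm, so the middle one is confirmed at about (0.500, -0.251). Its tab points roughly -y with a slight +x. The green handle is the middle of the row at (0.524, 0.2395).

```bash
cat > go.py <<'E'
import sys,numpy as np
from bench import r
from scipy.spatial.transform import Rotation as R
# usage: x y z yaw_of_toolx(deg) tilt(deg, tool-up leans toward -tool x)
def go(x,y,z,yaw=90,tilt=0):
    s=r.read_state();Rc=R.from_quat(s["eef_rot"])
    c,sn=np.cos(np.radians(yaw)),np.sin(np.radians(yaw))
    B=R.from_matrix(np.array([[c,sn,0],[sn,-c,0],[0,0,-1]]).T.T) # cols: x=(c,sn,0), y=(sn,-c,0), z=-z
    # tilt: tool z -> leans so that -z (up) leans toward -x
    t=np.radians(tilt);Rt=B*R.from_rotvec([0,t,0])
    d=Rc.inv().apply(np.array([x,y,z])-s["ee_pos"]);w=(Rc.inv()*Rt).as_rotvec()
    print("t",round(float(s["time"]),2),"ee",np.round(s["ee_pos"],4),"up",np.round(-Rt.as_matrix()[:,2],3),"shift",np.round(d,4),"turn",np.round(w,3),"F",np.round(s["ft_force"],1),"w",round(float(s["width"]),4))
go(*map(float,sys.argv[1:]))
E
python3 go.py .42 -.42 .33 60
```

```text
t 0.15 ee [ 0.1988 -0.5922  0.2219] up [-0. -0.  1.] shift [ 0.2645 -0.093  -0.108 ] turn [-0.001 -0.    -0.723] F [-0.4 -0.5 -0.6] w 0.0873
```

Call:
step_arm --increments '[[[0.0,0.0,-0.045],[0,0,-0.1]],[[0.03,-0.01,-0.085],[0,0,-0.22]],[[0.07,-0.025,-0.105],[0,0,-0.34]],[[0.115,-0.04,-0.108],[0,0,-0.46]],[[0.16,-0.055,-0.108],[0,0,-0.58]]]' --hand -1

```text
time: 0.65
ee_pos: [0.3343, -0.4884, 0.3311]
eef_rot: [0.899, 0.439, 0.0, 0.0]
ft_force: [0.2, -0.2, -0.6]
width: 0.0874
```

```bash
python3 go.py .50 -.25 .33 80
```

```text
t 0.65 ee [ 0.3343 -0.4884  0.3311] up [-0. -0.  1.] shift [ 0.2899 -0.016   0.0011] turn [ 0.001  0.    -0.488] F [ 0.2 -0.2 -0.6] w 0.0874
```

Call:
step_arm --increments '[[[0.05,-0.003,0.0],[0,0,-0.1]],[[0.1,-0.006,0.0],[0,0,-0.2]],[[0.15,-0.009,0.0],[0,0,-0.3]],[[0.2,-0.012,0.0],[0,0,-0.4]],[[0.25,-0.015,0.0],[0,0,-0.488]]]'

```text
time: 1.15
ee_pos: [0.4758, -0.2818, 0.3311]
eef_rot: [0.765, 0.644, -0.0, 0.0]
ft_force: [0.6, -0.5, 0.5]
width: 0.0871
```

```bash
python3 go.py .524 .2395 .33 90
```

```text
t 1.15 ee [ 0.4758 -0.2818  0.3311] up [-0. -0.  1.] shift [ 0.5219 -0.0412  0.0007] turn [ 0.001  0.001 -0.171] F [ 0.6 -0.5  0.5] w 0.0871
```

Call:
step_arm --increments '[[[0.05,-0.004,0.0],[0,0,-0.04]],[[0.1,-0.008,0.0],[0,0,-0.08]],[[0.15,-0.012,0.0],[0,0,-0.12]],[[0.2,-0.016,0.0],[0,0,-0.15]],[[0.25,-0.02,0.0],[0,0,-0.171]]]'

```text
time: 1.65
ee_pos: [0.4981, -0.0328, 0.3309]
eef_rot: [0.707, 0.707, -0.0, 0.001]
ft_force: [2.1, -0.3, -0.2]
width: 0.0873
```

```bash
python3 go.py .524 .2395 .33 90
```

```text
t 1.65 ee [ 0.4981 -0.0328  0.3309] up [-0. -0.  1.] shift [0.2723 0.0262 0.0005] turn [0.001 0.001 0.001] F [ 2.1 -0.3 -0.2] w 0.0873
```

Call:
step_arm --increments '[[[0.05,0.006,0.0],[0,0,0]],[[0.1,0.012,0.0],[0,0,0]],[[0.15,0.018,0.0],[0,0,0]],[[0.2,0.022,0.0],[0,0,0]],[[0.24,0.026,0.0],[0,0,0]]]'

```text
time: 2.15
ee_pos: [0.5233, 0.2097, 0.3306]
eef_rot: [0.707, 0.708, -0.0, 0.001]
ft_force: [-0.1, -0.3, 0.6]
width: 0.0866
```

```bash
python3 - <<'E'
from bench import r
import cv2,numpy as np
c=r.camera("wrist");cv2.imwrite("pics/w1.png",c["pixels"]);np.savez("pics/w1.npz",**c)
E
python3 go.py .524 .2395 .24 90
```

```text
t 2.2 ee [0.5216 0.217  0.3301] up [-0. -0.  1.] shift [0.0223 0.0026 0.0901] turn [-0.001 -0.002  0.009] F [-5.7  3.4 -1.7] w 0.087
```

View pics/w1.png

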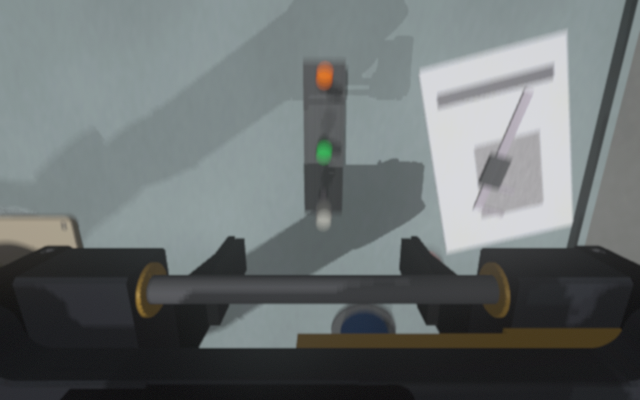

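The wrist view shows orange (324,75), green (324,152) and white (323,215), slightly blurred by motion. I'll settle and compare with the ray.

Call:
step_arm --increments '[[[0.022,0.002,0.03],[0,0,0]],[[0.022,0.002,0.06],[0,0,0]],[[0.022,0.002,0.06],[0,0,0]],[[0.022,0.002,0.06],[0,0,0]]]'

```text
time: 2.6
ee_pos: [0.5235, 0.2384, 0.2705]
eef_rot: [0.704, 0.71, 0.0, -0.001]
ft_force: [0.9, -0.6, 1.0]
width: 0.087
```

```bash
python3 - <<'E'
from bench import r
from h import *
c=r.camera("wrist");cv2.imwrite("pics/w2.png",c["pixels"])
for b in blobs(c,(50,120,60),(75,255,255)): print(b[0],b[1],plane(c,*b[0],.162))
E
python3 go.py .524 .2395 .126 90
```

```text
[323.6 198.4] [315, 190, 18, 18, 271] [0.52386495 0.2417912  0.162     ]
t 2.65 ee [0.524  0.2385 0.2715] up [-0. -0.  1.] shift [ 6.000e-04 -1.000e-04  1.455e-01] turn [ 0.001 -0.003  0.008] F [ 0.5 -0.2  0.3] w 0.087
```

View pics/w2.png

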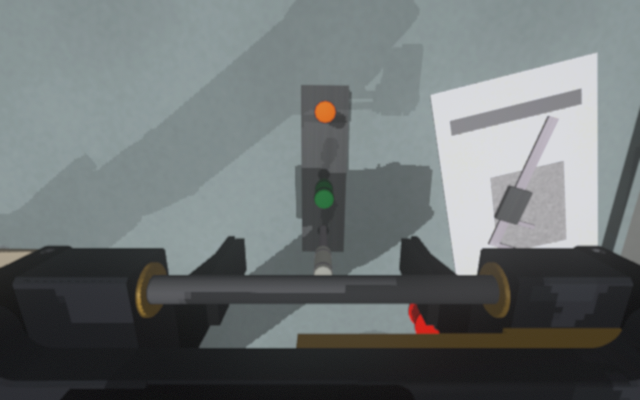

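The wrist ray puts the green top at (0.524, 0.242), which agrees within about 2 mm. Descending.

Call:
step_arm --increments '[[[0.0015,0,0.035],[0,0,0]],[[0.0015,0,0.07],[0,0,0]],[[0.0015,0,0.105],[0,0,0]],[[0.0015,0,0.135],[0,0,0]],[[0.0015,0,0.145],[0,0,0]]]'

```text
time: 3.15
ee_pos: [0.5241, 0.2391, 0.1253]
eef_rot: [0.705, 0.709, 0.0, -0.001]
ft_force: [0.2, 0.0, 0.1]
width: 0.087
```

Call:
step_arm --increments '[[[0,0,0],[0,0,0]],[[0,0,0],[0,0,0]],[[0,0,0],[0,0,0]],[[0,0,0],[0,0,0]],[[0,0,0],[0,0,0]]]' --hand 1 --grip_force 35

```text
time: 3.65
ee_pos: [0.5245, 0.2393, 0.1262]
eef_rot: [0.705, 0.709, 0.001, -0.0]
ft_force: [-0.9, 0.1, -0.4]
width: 0.0551
```

```bash
python3 go.py .524 .2395 .126 90
```

```text
t 3.65 ee [0.5245 0.2393 0.1262] up [-0. -0.  1.] shift [ 0.0002 -0.0005  0.0002] turn [ 0.    -0.002  0.006] F [-0.9  0.1 -0.4] w 0.0551
```

Call:
step_arm --increments '[[[0,0,0],[0,0,0]],[[0,0,0],[0,0,0]],[[0,0,0],[0,0,0]],[[0,0,0],[0,0,0]],[[0,0,0],[0,0,0]]]'

```text
time: 4.15
ee_pos: [0.5245, 0.2393, 0.1261]
eef_rot: [0.705, 0.709, 0.001, -0.001]
ft_force: [0.4, -0.8, 0.5]
width: 0.0171
```

Call:
step_arm --increments '[[[0,0,0],[0,0,0]],[[0,0,0],[0,0,0]],[[0,0,0],[0,0,0]],[[0,0,0],[0,0,0]]]'

```text
time: 4.55
ee_pos: [0.5245, 0.2392, 0.1261]
eef_rot: [0.705, 0.709, 0.001, -0.0]
ft_force: [-0.3, 0.2, 0.6]
width: 0.017
```

Call:
step_arm --increments '[[[0,0,-0.012],[0,0,0]],[[0,0,-0.024],[0,0,0]],[[0,0,-0.036],[0,0,0]],[[0,0,-0.05],[0,0,0]],[[0,0,-0.075],[0,0,0]]]'

```text
time: 5.05
ee_pos: [0.5239, 0.2387, 0.2017]
eef_rot: [0.705, 0.709, 0.0, -0.001]
ft_force: [-0.4, 0.5, -1.4]
width: 0.0166
```

Call:
step_arm --increments '[[[0,0,-0.03],[0,0,0]],[[0,0,-0.06],[0,0,0]],[[0,0,-0.09],[0,0,0]],[[0,0,-0.11],[0,0,0]],[[0,0,-0.125],[0,0,0]]]'

```text
time: 5.55
ee_pos: [0.5241, 0.2389, 0.3292]
eef_rot: [0.705, 0.709, 0.001, -0.0]
ft_force: [1.4, 0.9, -0.7]
width: 0.0174
```

```bash
python3 - <<'E'
from bench import r
from h import *
c=r.camera("scene");cv2.imwrite("pics/s2.png",c["pixels"])
E
python3 go.py .50 -.20 .32 95
```

```text
t 5.6 ee [0.5246 0.2391 0.3309] up [-0. -0.  1.] shift [-0.439  -0.0274  0.0097] turn [ 0.003 -0.002 -0.081] F [ 0.1 -0.5  0.9] w 0.017
```

View pics/s2.png

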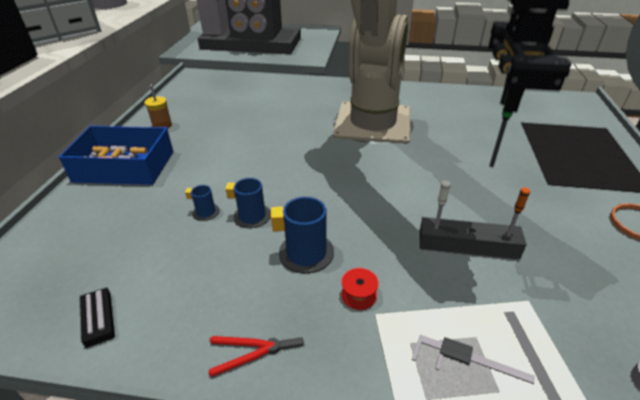

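The file is out and held, with its tip at about (492,165). Both neighbours still stand. Now carrying it over.

Call:
step_arm --increments '[[[-0.03,-0.002,0],[0,0,-0.01]],[[-0.075,-0.005,0],[0,0,-0.02]],[[-0.12,-0.008,0],[0,0,-0.03]],[[-0.165,-0.011,0],[0,0,-0.04]],[[-0.21,-0.014,0],[0,0,-0.05]]]'

```text
time: 6.1
ee_pos: [0.5112, 0.0272, 0.3299]
eef_rot: [0.687, 0.727, 0.002, -0.0]
ft_force: [1.1, 1.0, -1.7]
width: 0.0168
```

```bash
python3 go.py .50 -.20 .33 95
```

```text
t 6.1 ee [0.5112 0.0272 0.3299] up [-0. -0.  1.] shift [-0.2262 -0.0241 -0.0006] turn [ 0.002 -0.002 -0.031] F [ 1.1  1.  -1.7] w 0.0168
```

Call:
step_arm --increments '[[[-0.045,-0.005,0],[0,0,-0.006]],[[-0.09,-0.01,0],[0,0,-0.012]],[[-0.135,-0.014,0],[0,0,-0.018]],[[-0.18,-0.019,0],[0,0,-0.024]],[[-0.215,-0.023,0],[0,0,-0.031]]]'

```text
time: 6.6
ee_pos: [0.4994, -0.1917, 0.3288]
eef_rot: [0.676, 0.737, 0.001, -0.0]
ft_force: [0.5, -0.6, -0.1]
width: 0.0173
```

```bash
python3 go.py .502 -.276 .27 95 18
```

```text
t 6.6 ee [ 0.4994 -0.1917  0.3288] up [ 0.027 -0.308  0.951] shift [-0.0843 -0.0048  0.0586] turn [ 0.002  0.312 -0.001] F [ 0.5 -0.6 -0.1] w 0.0173
```

Call:
step_arm --increments '[[[-0.02,-0.001,0.005],[0,0.08,0]],[[-0.04,-0.002,0.02],[0,0.16,0]],[[-0.065,-0.004,0.04],[0,0.24,0]],[[-0.084,-0.005,0.055],[0,0.31,0]],[[-0.084,-0.005,0.058],[0,0.312,0]]]'

```text
time: 7.1
ee_pos: [0.4991, -0.2806, 0.2658]
eef_rot: [0.671, 0.725, 0.106, -0.118]
ft_force: [-1.1, -0.6, -1.2]
width: 0.0171
```

Call:
step_arm --increments '[[[0,0,0],[0,0,0]],[[0,0,0],[0,0,0]]]'

```text
time: 7.3
ee_pos: [0.4988, -0.2804, 0.2654]
eef_rot: [0.671, 0.725, 0.106, -0.119]
ft_force: [-1.0, 0.3, -0.5]
width: 0.0169
```

```bash
python3 - <<'E'
from bench import r
from h import *
for n in("scene","top","wrist"):
    c=r.camera(n);np.savez(f"pics/{n}3.npz",**c);cv2.imwrite(f"pics/{n}3.png",c["pixels"])
    if n!="wrist":
        P=c["extrinsics"];K=c["camera_matrix"]
        y0,x0=(60,180) if n=="scene" else (150,310)
        cv2.imwrite(f"pics/{n}3c.png",cv2.resize(c["pixels"][y0:y0+140 if n=="scene" else y0+110,x0:x0+150],None,fx=4,fy=4,interpolation=cv2.INTER_CUBIC))
E
python3 go.py .502 -.276 .233 95 18
```

```text
t 7.45 ee [ 0.4996 -0.2796  0.2668] up [ 0.027 -0.308  0.951] shift [-0.0074  0.0028  0.0332] turn [-0.001 -0.004 -0.008] F [0.6 0.7 0.8] w 0.017
```

View pics/scene3c.png

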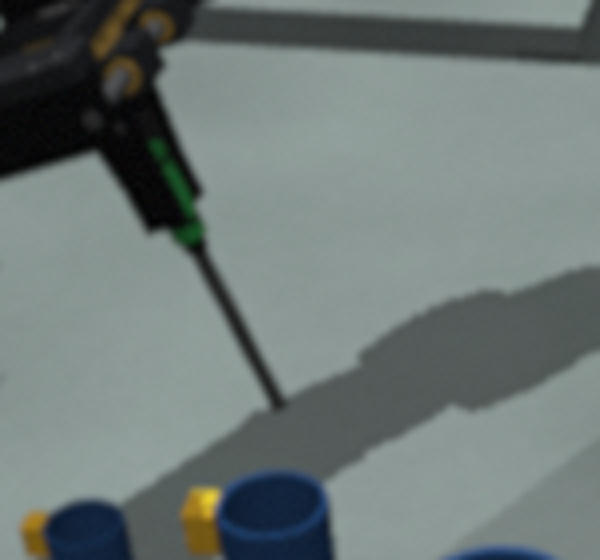

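View pics/top3c.png

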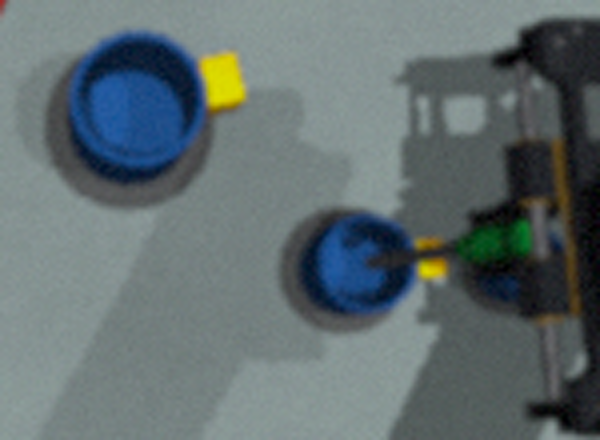

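View pics/wrist3.png

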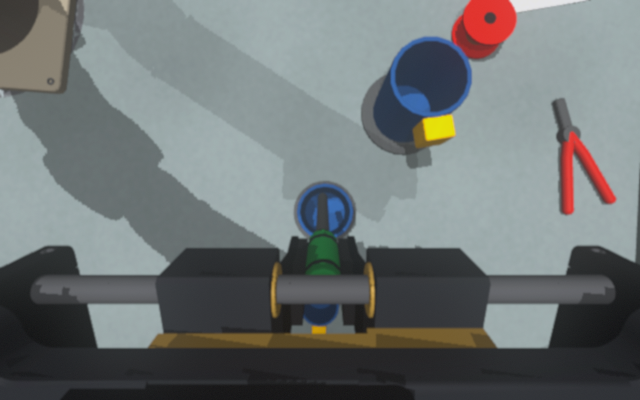

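```bash
python3 - <<'E'
from h import *
S=dict(np.load("pics/scene3.npz"));T=dict(np.load("pics/top3.npz"))
print(tri(ray(S,249.9,161.4),ray(T,402.1,215.4)))
W=dict(np.load("pics/wrist3.npz"))
# rim centre in wrist view
b=blobs(W,(100,100,30),(118,255,255),30);print([(x[0],x[1]) for x in b]); print(plane(W,325,209.5,.09))
E
```

```text
(array([ 0.49529453, -0.24195718,  0.15304533]), [np.float64(7.651211445526318e-05), np.float64(7.651211445529344e-05)])
[(array([419.9,  85.2]), [380, 37, 91, 80, 2754]), (array([326.1, 210.2]), [297, 184, 56, 54, 1672]), (array([320.2, 313.3]), [303, 304, 36, 21, 619])]
[ 0.49900817 -0.2515199   0.09      ]
```

The triangulated tip (0.495, -0.242, 0.153) matches the expected position. The wrist view confirms the cup rim at (0.499, -0.2515). I'll shift +3/+2 mm and lower.

```bash
python3 go.py .5026 -.2776 .205 95 18;python3 go.py .5026 -.2776 .124 95 18
```

```text
t 7.45 ee [ 0.4996 -0.2796  0.2668] up [ 0.027 -0.308  0.951] shift [-0.0177  0.0034  0.0592] turn [-0.001 -0.004 -0.008] F [0.6 0.7 0.8] w 0.017
t 7.45 ee [ 0.4996 -0.2796  0.2668] up [ 0.027 -0.308  0.951] shift [-0.0431  0.0036  0.1362] turn [-0.001 -0.004 -0.008] F [0.6 0.7 0.8] w 0.017
```

Call:
step_arm --increments '[[[-0.004,0.0034,0.02],[0,0,0]],[[-0.011,0.0034,0.04],[0,0,0]],[[-0.0177,0.0034,0.059],[0,0,0]],[[-0.0177,0.0034,0.059],[0,0,0]]]'

```text
time: 7.85
ee_pos: [0.5018, -0.2765, 0.2036]
eef_rot: [0.67, 0.726, 0.106, -0.119]
ft_force: [-0.8, -0.4, -2.1]
width: 0.017
```

```bash
python3 go.py .5026 -.2776 .124 95 18
```

```text
t 7.85 ee [ 0.5018 -0.2765  0.2036] up [ 0.027 -0.308  0.951] shift [-0.0261  0.0012  0.0752] turn [-0.004 -0.005 -0.008] F [-0.8 -0.4 -2.1] w 0.017
```

Call:
step_arm --increments '[[[-0.005,0.001,0.016],[0,0,0]],[[-0.01,0.001,0.031],[0,0,0]],[[-0.015,0.001,0.045],[0,0,0]],[[-0.02,0.001,0.06],[0,0,0]],[[-0.023,0.001,0.069],[0,0,0]]]'

```text
time: 8.35
ee_pos: [0.502, -0.2765, 0.1294]
eef_rot: [0.67, 0.725, 0.106, -0.12]
ft_force: [-1.0, 0.3, -0.6]
width: 0.0171
```

```bash
python3 - <<'E'
from bench import r
from h import *
c=r.camera("scene");cv2.imwrite("pics/s4.png",cv2.resize(c["pixels"][100:240,170:350],None,fx=4,fy=4,interpolation=cv2.INTER_CUBIC))
c=r.camera("wrist");cv2.imwrite("pics/w4.png",c["pixels"])
E
python3 go.py .5026 -.2776 .124 95 18
```

```text
t 8.45 ee [ 0.5016 -0.2763  0.1293] up [ 0.027 -0.308  0.951] shift [-0.003   0.0009  0.0046] turn [-0.005 -0.007 -0.008] F [-0.1  0.4 -0.7] w 0.0172
```

View pics/s4.png

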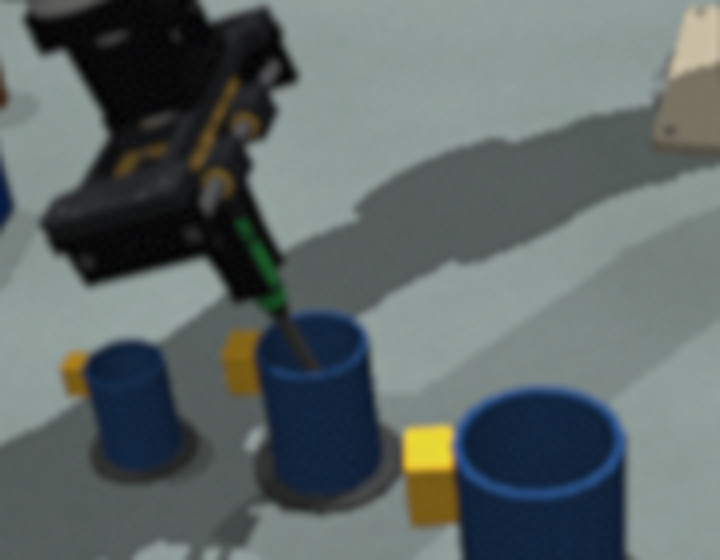

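View pics/w4.png

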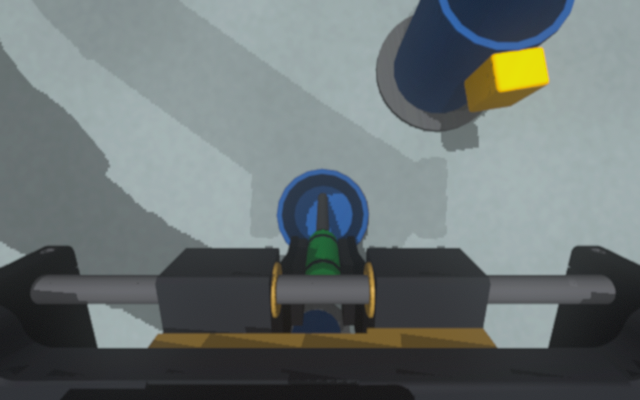

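The file is well inside the cup: in the wrist view the blade enters at (322,210), centred sideways, with the tip at about 16 mm. Lowering the last 6 mm, then opening.

Call:
step_arm --increments '[[[-0.001,0,0.003],[0,0,0]],[[-0.002,0,0.006],[0,0,0]],[[-0.002,0,0.006],[0,0,0]],[[-0.002,0,0.006],[0,0,0]]]'

```text
time: 8.85
ee_pos: [0.5017, -0.2764, 0.1233]
eef_rot: [0.67, 0.725, 0.106, -0.12]
ft_force: [-0.2, 0.1, -0.7]
width: 0.0173
```

Call:
step_arm --increments '[[[0,0,0],[0,0,0]],[[0,0,0],[0,0,0]],[[0,0,0],[0,0,0]],[[0,0,0],[0,0,0]],[[0,0,0],[0,0,0]]]' --hand -1

```text
time: 9.35
ee_pos: [0.5018, -0.2764, 0.1234]
eef_rot: [0.67, 0.725, 0.106, -0.12]
ft_force: [0.3, 0.3, -0.2]
width: 0.0494
```

Call:
step_arm --increments '[[[0,0,0],[0,0,0]],[[0,0,0],[0,0,0]],[[0,0,0],[0,0,0]],[[0,0,0],[0,0,0]],[[0,0,0],[0,0,0]]]'

```text
time: 9.85
ee_pos: [0.5018, -0.2764, 0.1234]
eef_rot: [0.67, 0.725, 0.106, -0.12]
ft_force: [0.6, -0.7, 0.7]
width: 0.0845
```

```bash
python3 - <<'E'
from bench import r
from h import *
c=r.camera("scene");cv2.imwrite("pics/s5.png",cv2.resize(c["pixels"][100:240,170:350],None,fx=4,fy=4,interpolation=cv2.INTER_CUBIC))
c=r.camera("wrist");cv2.imwrite("pics/w5.png",c["pixels"])
E
python3 go.py .5026 -.2776 .124 95 18
```

```text
t 9.95 ee [ 0.5018 -0.2764  0.1234] up [ 0.027 -0.308  0.951] shift [-0.001   0.0007 -0.001 ] turn [-0.005 -0.007 -0.008] F [ 0.   0.4 -0.4] w 0.0865
```

View pics/s5.png

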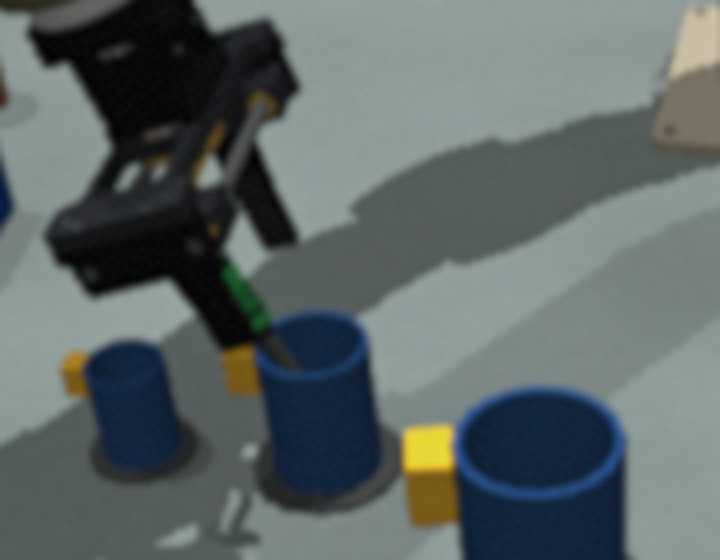

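View pics/w5.png

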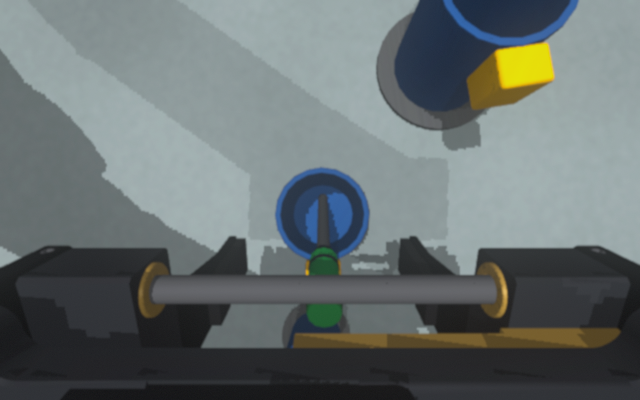

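The file is released and leans over the tab, with its handle at wrist (323,290) between the open fingers and clear of them. Retreating along the tool axis.

Call:
step_arm --increments '[[[0,0,-0.015],[0,0,0]],[[0,0,-0.035],[0,0,0]],[[0,0,-0.06],[0,0,0]],[[0,0,-0.09],[0,0,0]],[[0,0,-0.12],[0,0,0]]]'

```text
time: 10.45
ee_pos: [0.5056, -0.3147, 0.2395]
eef_rot: [0.67, 0.725, 0.106, -0.12]
ft_force: [-0.1, 0.0, 1.0]
width: 0.0872
```

Call:
step_arm --increments '[[[-0.02,0,-0.03],[0,0,0]],[[-0.05,0,-0.04],[0,0,0]],[[-0.09,0,-0.04],[0,0,0]],[[-0.12,0,-0.04],[0,0,0]],[[-0.12,0,-0.04],[0,0,0]]]'

```text
time: 10.95
ee_pos: [0.5139, -0.4449, 0.2374]
eef_rot: [0.672, 0.724, 0.105, -0.121]
ft_force: [0.2, -0.3, -0.5]
width: 0.0872
```

```bash
python3 - <<'E'
from bench import r
from h import *
S=r.camera("scene");T=r.camera("top");np.savez("pics/S6.npz",**S);np.savez("pics/T6.npz",**T)
cv2.imwrite("pics/s6.png",S["pixels"])
cv2.imwrite("pics/s6c.png",cv2.resize(S["pixels"][150:240,170:320],None,fx=5,fy=5,interpolation=cv2.INTER_CUBIC))
cv2.imwrite("pics/t6c.png",cv2.resize(T["pixels"][150:240,330:480],None,fx=5,fy=5,interpolation=cv2.INTER_CUBIC))
for c in(S,T):print([(b[0],b[1]) for b in blobs(c,(50,100,40),(75,255,255))])
print([(b[0]) for b in blobs(T,(5,170,120),(15,255,255))])
E
python3 go.py .5026 -.2776 .124 95 18
```

```text
[(array([227.6, 171.3]), [219, 161, 18, 22, 167])]
[(array([421.4, 212.6]), [411, 209, 20, 8, 105])]
[array([168.8, 199.6])]
t 11.05 ee [ 0.5158 -0.4411  0.2399] up [ 0.027 -0.308  0.951] shift [0.119  0.0007 0.1618] turn [-0.004 -0.007 -0.009] F [0.7 0.1 0.8] w 0.0871
```

View pics/s6.png

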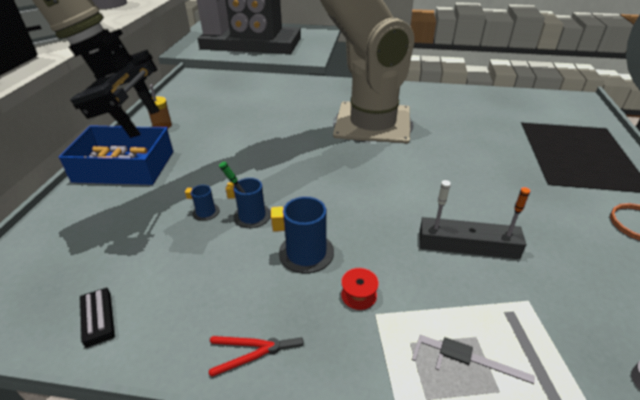

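View pics/s6c.png

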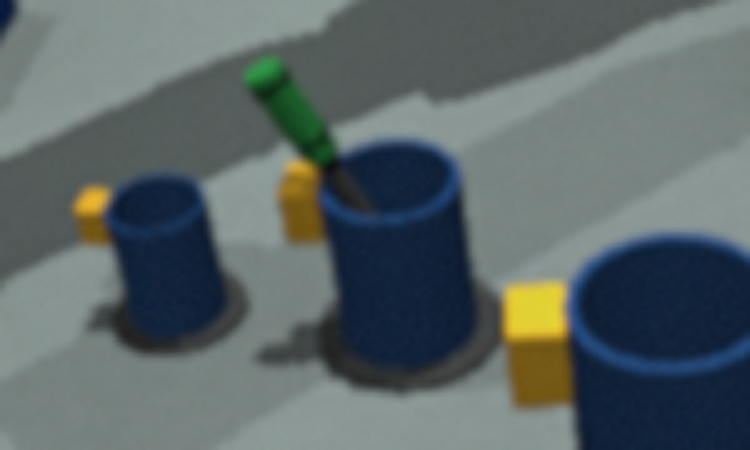

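View pics/t6c.png

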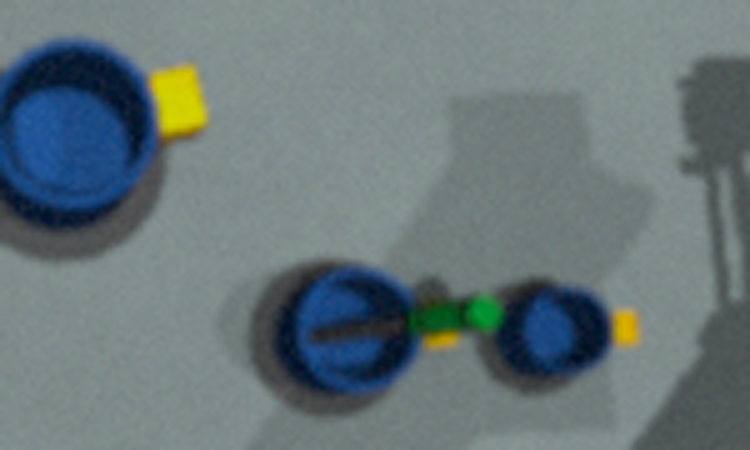

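```bash
python3 - <<'E'
from h import *
from bench import r
S=dict(np.load("pics/S6.npz"));T=dict(np.load("pics/T6.npz"))
h,e=tri(ray(S,227.6,171.5),ray(T,421.0,212.8));tip=plane(T,392.5,216.8,.008)
t=np.array([.087,-.996]);n=np.array([.996,.087]);c=np.array([.4995,-.2515])
for p in(h,tip):print(p,(p[:2]-c)@t,(p[:2]-c)@n,e[0])
print("len",np.linalg.norm(h-tip))
r.close_job()
E
```

```text
[ 0.50381821 -0.29307122  0.12745324] 0.04178062029833974 0.0006842413637133168 0.00027730007463446985
[ 0.49980326 -0.24519126  0.008     ] -0.006257121928294608 0.0008509053824476534 0.00027730007463446985
len 0.12875437123777983
the job is handed in; nothing more can be done
```

I pulled the green-handled file straight out of the block and carried it to the middle-sized blue cup (rim measured 66 mm; the others 86 and 43 mm). I lowered it tilted 18° towards the yellow tab. I let go with the tip about 10 mm above the table, backed the open gripper clear, and handed in at about 11 s.

My last checks, from the camera views:

| Check | Measured | Limit |
|---|---|---|
| Handle centre towards the tab | about 42 mm from the cup axis | over 26 mm |
| Handle centre sideways | about 1 mm | within 28 mm |
| Tip from the cup axis | about 6 mm, on the side away from the tab | within 30 mm |

- **Length:** the measured handle-to-tip distance is 129 mm (130 expected).
- **Tip height:** I did not measure this after release. I took it as about 8 mm; the matching length supports that.
- **Lean angle:** the file rests at about 22°, less than the 30° described. The tip had not slid all the way to the far wall, but it does lean on the tab side of the rim.
- **Other tools:** the orange handle is within 0.1 pixel of its starting position. I checked the white one only by eye, and it is still standing.
- **Gripper:** it was well clear of everything when I handed in.

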